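# Clear the jammed cartridge chute and put the stock away

## Robot

A 6-joint arm with a two-finger parallel gripper is mounted at the origin on the work surface. World frame = base frame: x ahead of the robot, y to its left, z up, the work surface at z = 0. Lengths are in m, angles in degrees, forces in N, time in s.
With the tool pointing down it reaches from about 0.35 to 0.725 m from the base axis. Payload 6 kg.
Tool frame: the origin (TCP) lies at the centre of the arm's flange, where the gripper is bolted on; the fingertips stand 173 mm ahead of it and the grasp point (between the pads) lies 155 mm ahead of it; z points along the fingers, y is the direction in which the jaws open and shut (so a half turn about z gives the same grasp; the last joint's range is limited). The gripper opens to 85 mm and grips with 20 to 120 N. Pads are 22 mm wide; open, the fingers measure 114 mm over their backs; the gripper's body (76 mm by 85 mm) begins 54 mm behind the grasp point. The pads swing forward as they close: fully open they stand 13 mm farther back than shut.
Start: joints at [92.63, 2.303, 4.859, 0, -92.561, -19.12], TCP at [0.17, 0.575, 0.405] pointing down, gripper open.
Joint ranges: [-146.85, 146.85], [-73.84, 115.35], [-62.03, 85.46], [-188.31, 113.3], [-161.28, -10.13], [-171.36, 171.36]. Speed limits (degrees/s): [147.25, 147.25, 172.46, 180, 180, 180].

## Interface

Orientations are given as a 3x3 rotation matrix whose columns are the frame's x, y, z axes.
In Python, from cell import * gives the robot as it stands.
- The arm moves only by the shell command python3 -m creep 'ROWS' [FORCE]. ROWS is JSON, a list of rows, each a list of 7 numbers: the turn, a rotation vector about the tool's x, y, z in rad, then the shift along the tool's x, y, z in mm, then the finger opening in mm, from 0 to 85.4. A call has 1 to 20 rows; each row is the pose to reach, as a shift and turn from the pose commanded when the call began, along the tool's axes at that moment; what a row does not reach only later rows make up. A row lasts 1/8 s, in which the tool goes at most 62.5 mm and 10.7 degrees, less where a joint would pass 70% of its speed; a pose out of reach is approached as far as the arm can. A call with a gripper value outside its range is refused whole. The fingers move at their own pace and stop on an object; FORCE is the grip in N (left out, the last holds). Time passes only in rows, so rows that repeat a pose let the fingers close. It gives the time, the measured TCP pose, the force and the opening at its end, in the units of the state.
- get_obs(): the state, without advancing time (a new reading comes with each control period).
- get_image(name): name is "scene" or "top"; returns the picture (480x640x3 uint8, blue, green, red); there is no depth.
- camera_params(name): a dict with "mtx" (3x3 intrinsics, pixels), "eye" and "rotation" of the camera in the world. Camera axes: x right, y down, z forward; pixel columns grow to the right and rows downward; lengths in m; the calibration is good to about 2 mm. A picture is of the moment at which its call begins. camera_params takes no time and is no camera call.
- job_done(): hands the job in, once; it reports no verdict.
Trained networks look in the newest picture that a camera, given by its name, has taken for a name from the list of things; names that differ only in an ending like _2 or _b are one class to them, and where a whole thing is asked for, a point or a joint stands for the part that bears it (a point fixed in the world has none). Each returns a list of dicts, best first, with "confidence" (0 to 1); they miss things now and then, are a little off and sometimes report something else, mostly with a low value. They report only what shows in the picture. A call takes as long as a camera call. They do not tell look-alikes from the thing itself.
- find_in(camera, target): "bbox" ([left, top, right, bottom] in pixels, round what is visible of it).
The state is a dict: "time": time; "qpos": joint angles; "joint_vel": joint speeds; "joint_efforts": joint torques, N m; "eef_pos": TCP position; "tcp_rot": TCP orientation; "contact_force": force on the tool from outside, world axes, zero at the start; "moment": the same for the moment, N m; "grip_width": opening from 0.0 (shut) to 1.0 (fully open).
Only numpy, scipy, OpenCV 4.12 (cv2) and the standard library are available. Lean on these libraries where they do the work, as an engineer would, in place of code of your own. Each camera call takes 0.05 s, during which the arm holds its last target. There are 200 camera calls.

## Task

A ferrule cartridge (square black tube) has jammed crosswise in the throat of the sloping feed chute: push it back up the chute until it is clear of the cover in the open hopper, then lift it out. Put it and every stray cartridge lying about the bench into the red stock bay, all lying below the rim, and only then push the bay's hinged gate shut until it clicks home on its catch. Do not knock the jar, the white bottle or the club head over or out of place.

Things in the scene. Friction and masses are not known exactly. Their poses are not given: they have to be found in the camera images.
- chute: sloping channel on a fixed stand. Origin on the channel floor at mid-width, 82 mm above the bench; x runs up the slope (15 degrees), y across, z square to the floor. Floor from x = -140 to 180 mm, end wall at 175. Walls 46 mm high: a throat 64 mm wide up to x = -50, then spreading evenly to 170 mm at x = 64. A cartridge left on the floor stays put (friction about 0.6)
- cover (a point): on the chute's mid-line, 44 mm above its floor at x = 45 mm, the upper edge of the clear cover. The cover, 42 to 46 mm above the floor, lies over both sides from here down to the mouth and leaves a slot 64 mm wide along the middle: fingers can run in the slot, a crosswise cartridge cannot come up through it
- hopper (a point): on the chute floor at mid-width, x = 110 mm of the chute: middle of the hopper, 170 to 180 mm wide and open on top
- jam: the jammed cartridge: black ferrule cartridge, a closed square plastic tube 30 x 30 x 110 mm (0.12 kg, grey end caps, brass strip), origin at its centre, long axis along its own y. It starts crosswise on the chute floor at about x = 16 mm of the chute, lower corners against the walls, ends under the cover. It is clear when its centre is beyond x = 65 mm of the chute
- stray1: stray black ferrule cartridge, a closed square plastic tube 30 x 30 x 110 mm (0.12 kg, grey end caps, brass strip), origin at its centre, long axis along its own y; lies on the bench, or absent
- stray2: stray black ferrule cartridge, a closed square plastic tube 30 x 30 x 110 mm (0.12 kg, grey end caps, brass strip), origin at its centre, long axis along its own y; lies on the bench, or absent
- stray3: stray black ferrule cartridge, a closed square plastic tube 30 x 30 x 110 mm (0.12 kg, grey end caps, brass strip), origin at its centre, long axis along its own y; lies on the bench, or absent
- bay: red open-topped stock bay, fixed on the bench. Origin at the centre of its underside; inner floor 4 mm above the bench, inside 156 mm deep (its x, from -80 to 78) and 260 mm wide (its y, -130 to 130); back and side walls 50 mm high; its -x side is closed by the gate. Four cartridges fit side by side, long axis along the bay's x, at y = -84, -28, 28 and 84 mm
- gate (a joint): angle (rad) of the bay's gate: 0 shut, grows as its free end swings out to the bay's -x side; starts at 0.5 to 1.0. Red panel 258 mm long, 6 thick, 4 to 60 mm above the bench, upright hinge at the bay's +y end. Turns easily; in the last 0.06 rad its nose rides over a sprung ball (about 5 to 10 N at point gate_push), then it snaps to 0 and stays: below 0.02 is home
- gate_hinge (a point): point on the gate's hinge axis, 30 mm above the bench, at x = -86, y = 132 mm of the bay; with the gate at angle a, the panel runs from here in the bay's direction (-sin a, -cos a)
- gate_push (a point): point on the gate's outer face, 200 mm from the hinge, 30 mm above the bench: a good place to push
- jar: bystander: squat jar, radius 30, 60 mm high, origin at the centre of its underside
- bottle: bystander: white bottle, radius 26, 150 mm high, origin at the centre of its underside
- clubhead: bystander: black round club head, radius 58, about 75 mm high, origin at the centre of its underside
There are look-alikes about, which are no part of the job. What is shaped like the stray3 but pink is not meant.

How it is judged:
By the outcome, as a careful person would: the job done as asked, in the order asked, and still so for the second after the job is handed in, with the robot touching nothing.
Of stray1, stray2, stray3 only 2 to 3 are there at a start; the rules pass over those that are not, and their reading is None.
At some moment in a run one of stray1, stray2, stray3 may be knocked a few centimetres aside while the robot is not near it.
Once in a run the grip may slacken for a moment while it holds something.
It also fails if it takes over 210 s, if anything falls off the work surface, if the arm or the gripper's body presses on something with over 40 N, if the wrist force passes 120 N, or if a joint passes its speed limit or range.

## Working session

There is one attempt and no reset: what is moved stays moved. The work goes in short steps, Python scripts to look and compute and a shell command to move; the robot and the scene stay as the last step left them, time stands still between calls to the robot, and variables do not carry over. Pictures are saved under pics/ and viewed, about 12 in all and at most 16, crops included, and the job is handed in when it is done.

```bash
mkdir -p pics; ls
python3 - <<'E'
from cell import *
import cv2,json
o=get_obs(); print(o['time'],o['eef_pos'],o['tcp_rot'],o['grip_width'])
for n in("scene","top"):
    im=get_image(n); cv2.imwrite(f"pics/{n}0.png",im); p=camera_params(n); print(n,p)
    for t in("jam","bay","gate","jar","bottle","clubhead","chute"):
        print(t,[( [round(v) for v in d['bbox']],round(d['confidence'],2)) for d in find_in(n,t)][:6])
E
```

```text
pics
0.0 [0.1701818  0.57533791 0.4036815 ] [[ 9.58883119e-01 -2.83801013e-01 -3.86157901e-04]
 [-2.83801253e-01 -9.58881615e-01 -1.70204218e-03]
 [ 1.12761583e-04  1.74165161e-03 -9.99998477e-01]] 1.0023658344824482
scene {'mtx': array([[563.77822043,   0.        , 322.65125411],
       [  0.        , 563.77822043, 233.19582961],
       [  0.        ,   0.        ,   1.        ]]), 'eye': array([ 1.16049538, -0.02015858,  1.06436847]), 'rotation': array([[ 0.05325131,  0.81098674, -0.58263608],
       [ 0.99857426, -0.04108023,  0.03408622],
       [ 0.00370865, -0.58362053, -0.81201806]])}
jam [([154, 216, 196, 255], 0.57)]
bay [([377, 202, 546, 341], 0.7), ([347, 221, 363, 275], 0.21)]
gate [([405, 202, 514, 255], 0.6)]
jar [([292, 218, 320, 254], 0.61), ([206, 351, 270, 418], 0.33)]
bottle [([318, 344, 344, 397], 0.79), ([343, 285, 372, 339], 0.29)]
clubhead [([208, 351, 271, 417], 0.83)]
chute [([79, 172, 263, 306], 0.83), ([349, 222, 361, 270], 0.72)]
top {'mtx': array([[556.59136302,   0.        , 320.18830221],
       [  0.        , 556.59136302, 240.6340058 ],
       [  0.        ,   0.        ,   1.        ]]), 'eye': array([0.23855269, 0.05175991, 1.33477604]), 'rotation': array([[ 2.16691416e-04, -9.81697921e-01,  1.90444599e-01],
       [-9.99811686e-01, -3.90822617e-03, -1.90083988e-02],
       [ 1.94048062e-02, -1.90404617e-01, -9.81513900e-01]])}
jam [([443, 236, 474, 264], 0.56), ([277, 235, 301, 284], 0.27)]
bay [([133, 165, 270, 296], 0.95)]
gate [([142, 241, 240, 297], 0.76)]
jar [([325, 257, 351, 280], 0.56)]
bottle [([309, 114, 332, 150], 0.64)]
clubhead [([364, 111, 415, 163], 0.79)]
chute [([385, 165, 542, 336], 0.59)]
```

View pics/scene0.png

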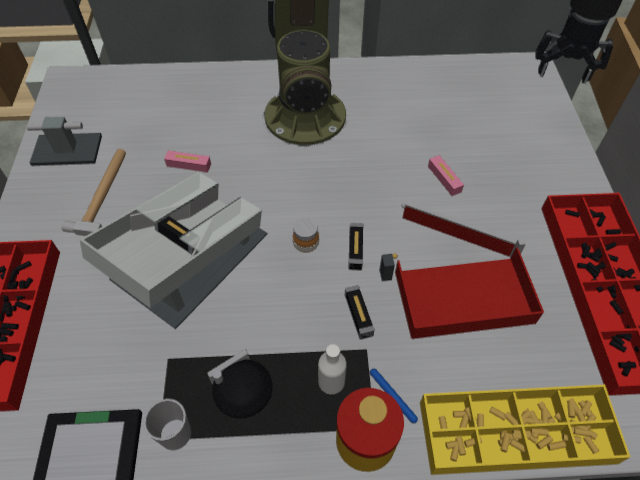

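View pics/top0.png

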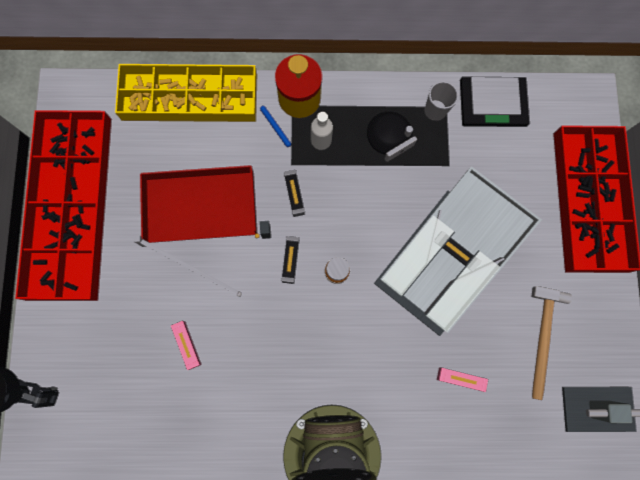

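Scene: stray candidates are the black ones at scene (356,246) and (359,311), top (290,259) and (294,193). The pink ones at top (186,345) and (463,379) are look-alikes. The jam is at top (458,250). The small dark post at top (264,229) is the gate catch. Next I'll check close crops.

```bash
cat > h.py <<'E'
from cell import *
import cv2, numpy as np
def ray(n,uv):
    p=camera_params(n); d=p['rotation']@np.linalg.inv(p['mtx'])@np.array([uv[0],uv[1],1.]); return p['eye'],d
def onz(n,uv,z):
    e,d=ray(n,uv); return e+d*(z-e[2])/d[2]
def proj(n,X):
    p=camera_params(n); c=(np.atleast_2d(X)-p['eye'])@p['rotation']; q=c@p['mtx'].T; return q[:,:2]/q[:,2:]
def tri(uvs):
    A=np.zeros((3,3));b=np.zeros(3)
    for n,uv in uvs.items():
        e,d=ray(n,uv); d=d/np.linalg.norm(d); P=np.eye(3)-np.outer(d,d); A+=P;b+=P@e
    return np.linalg.solve(A,b)
def crop(n,im,x0,y0,x1,y1,s,name):
    c=cv2.resize(im[y0:y1,x0:x1],None,fx=s,fy=s,interpolation=cv2.INTER_CUBIC); cv2.imwrite('pics/'+name,c)
def brass(im):
    h=cv2.cvtColor(im,cv2.COLOR_BGR2HSV); m=cv2.inRange(h,(12,110,90),(30,255,255))
    k,l,st,ce=cv2.connectedComponentsWithStats(m); out=[]
    for i in range(1,k):
        if 25<st[i,4]<400:
            ys,xs=np.where(l==i); r=cv2.minAreaRect(np.c_[xs,ys].astype(np.float32))
            _,_,V=np.linalg.svd(np.c_[xs,ys]-np.array(ce[i])); out.append((ce[i],V[0],st[i,4],r[1]))
    return out
def strips(n,im,z):
    for c,v,a,r in brass(im):
        P=onz(n,c,z); Q=onz(n,c+8*v,z)-P
        print(n,c.round(1),a,np.round(r,1),'xy',P[:2].round(4),'ang',round(np.degrees(np.arctan2(Q[1],Q[0])),1))
E
python3 - <<'E'
from h import *
T=cv2.imread('pics/top0.png');S=cv2.imread('pics/scene0.png')
crop('top',T,130,155,360,305,3.45,'c_bay.png'); crop('top',T,370,160,550,340,3.3,'c_ch.png')
crop('scene',S,70,165,280,330,3.6,'c_chs.png')
strips('top',T,.030);strips('scene',S,.030)
E
```

```text
top [297.6  64.2] 296 [18. 19.] xy [0.9484 0.0841] ang -95.0
top [293.8 191.5] 103 [24.   4.2] xy [0.613  0.0906] ang -167.6
top [457.3 250.9] 123 [27.4  4.4] xy [ 0.4679 -0.3015] ang -129.1
top [289.6 258.6] 111 [ 4.3 25.3] xy [0.4481 0.0989] ang 174.2
top [334.4 279.1] 37 [20.2  6.3] xy [ 0.3994 -0.0069] ang -101.7
top [184.3 344.8] 76 [25.3  2.9] xy [0.247  0.3382] ang -156.8
top [463.2 379.3] 79 [25.   2.9] xy [ 0.1696 -0.3011] ang -103.6
scene [629.6  39.9] 325 [54.6  8.3] xy [-0.2501  0.9835] ang -5.5
scene [110.8 178.3] 102 [ 2.6 53.2] xy [ 0.2287 -0.4811] ang -11.8
scene [186.  156.8] 46 [22.3  1.8] xy [ 0.1662 -0.3054] ang 76.2
scene [446.3 171. ] 55 [20.6  2.6] xy [0.2459 0.3365] ang 23.2
scene [175.9 226.9] 74 [20.5  3.3] xy [ 0.3839 -0.3092] ang 51.3
scene [355.7 241.9] 91 [22.  4.] xy [0.4461 0.0958] ang -6.9
scene [303.3 241.3] 75 [23.2  8. ] xy [ 0.4383 -0.0212] ang 78.2
scene [359.2 308.1] 113 [26.6  4.1] xy [0.6122 0.0884] ang -167.8
```

View pics/c_bay.png

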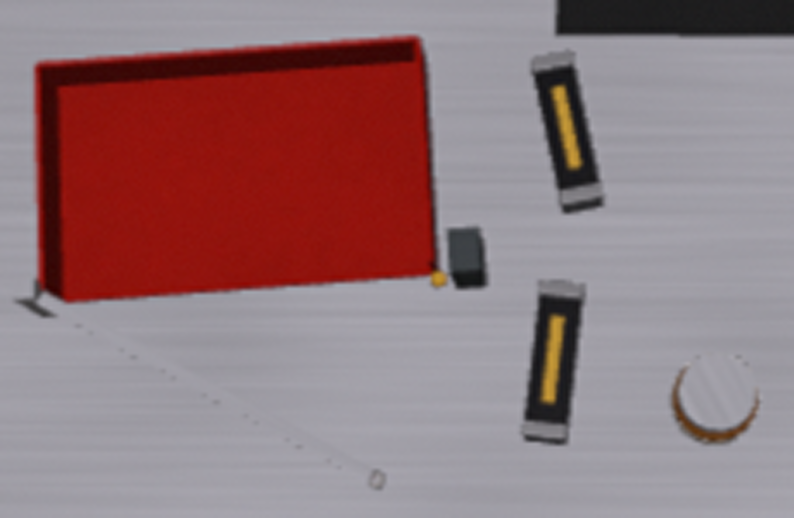

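View pics/c_ch.png

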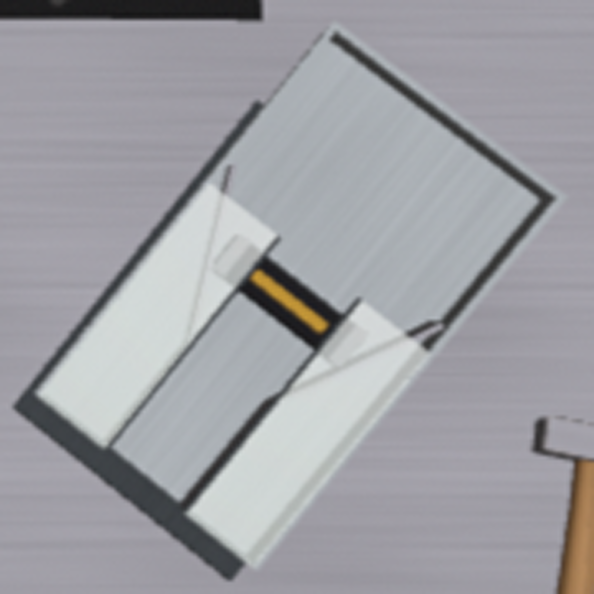

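View pics/c_chs.png

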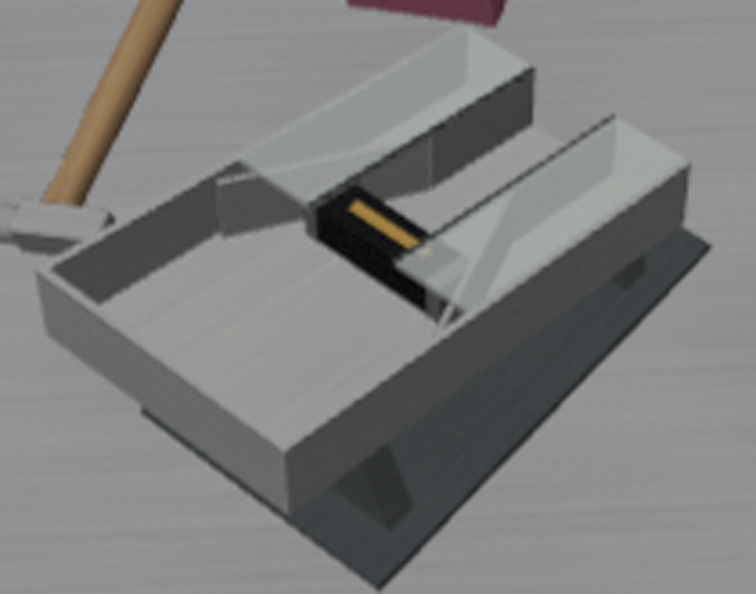

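Two black strays with brass strips are confirmed, and the jam sits under the clear cover. I'll fit the chute and bay models to the corners seen.

```bash
cat >> h.py <<'E'
from scipy.optimize import least_squares
def Rz(a): c,s=np.cos(a),np.sin(a); return np.array([[c,-s,0],[s,c,0],[0,0,1]])
def Ry(a): c,s=np.cos(a),np.sin(a); return np.array([[c,0,s],[0,1,0],[-s,0,c]])
E
python3 - <<'E'
from h import *
T=lambda o,s:(lambda u,v:(o[0]+u/s,o[1]+v/s))
ct=T((370,160),3.3);cs=T((70,165),3.6);cb=T((130,155),3.45)
obs=[('top',ct(279,237),(45,32,44)),('top',ct(361,298),(45,-32,44)),('top',ct(108,448),(-140,32,45)),('top',ct(184,512),(-140,-32,45)),
('top',ct(336,34),(175,85,46)),('top',ct(552,196),(175,-85,46)),
('scene',cs(312,212),(45,-32,44)),('scene',cs(398,262),(45,32,44)),('scene',cs(533,70),(-140,-32,45)),('scene',cs(617,117),(-140,32,45))]
def fit(obs,z0,tilt,g):
    def W(q,L): return np.array([q[0],q[1],z0])+Rz(q[2])@Ry(-tilt)@(np.array(L)/1e3)
    f=lambda q:np.concatenate([proj(n,W(q,L))[0]-uv for n,uv,L in obs])
    r=least_squares(f,g,loss='soft_l1'); print(r.x.round(4),np.degrees(r.x[2]).round(2)); print(r.fun.reshape(-1,2).round(1).tolist()); return r.x,W
q,W=fit(obs,.082,np.radians(15),[.45,-.28,-.8])
jam=tri({'top':(457.3,250.9),'scene':(175.9,226.9)}); print('jam strip',jam)
R=Rz(q[2])@Ry(-np.radians(15)); print('in chute',(R.T@(jam-np.array([q[0],q[1],.082]))*1e3).round(1)); print(R.round(4).tolist())
# jam on z=30 plane of chute using top
for n,uv in(('top',(457.3,250.9)),('scene',(175.9,226.9))):
    e,d=ray(n,uv); o=W(q,(0,0,30)); nn=R[:,2]; X=e+d*(nn@(o-e))/(nn@d); print(n,(R.T@(X-np.array([q[0],q[1],.082]))*1e3).round(1))
b=[('top',cb(58,86),(78,130,4)),('top',cb(65,300),(-80,130,4)),('top',cb(413,42),(78,-130,50)),('top',cb(42,66),(78,130,50)),('top',cb(37,290),(-86,132,60))]
q,W=fit(b,0,0,[.5,.3,0.])
P=onz('top',cb(377,480),.06);H=W(q,(-86,132,0)); print('bay hinge',H,'nose',P,np.linalg.norm((P-H)[:2]))
v=Rz(-q[2])@(P-H); print('gate ang',np.arctan2(-v[0],-v[1]))
for y in(-84,-28,28,84): print(y,W(q,(0,y,4)).round(4))
for n,t,z in(('jar',(337,268),.06),('bottle',(320.5,116),.15)): print(n,onz('top',t,z).round(3))
print('ball',onz('top',cb(438,280),.03),'post',onz('top',cb(466,240),.05))
E
```

```text
[ 0.4469 -0.2743 -0.6779] -38.84
[[0.4, 0.1], [-1.1, -0.4], [-0.1, 1.1], [-0.4, -0.3], [1.4, 0.1], [-0.6, -1.4], [0.3, -0.8], [-1.0, 0.3], [0.9, -0.1], [-1.0, -0.4]]
jam strip [ 0.45230931 -0.28048796  0.12037636]
in chute [17.7 -1.4 35. ]
[[0.7523, 0.6272, -0.2016], [-0.6058, 0.7789, 0.1623], [0.2588, 0.0, 0.9659]]
top [15.7  0.6 30. ]
scene [15.9 -8.2 30. ]
[0.5809 0.3184 0.0757] 4.34
[[0.4, -0.3], [-0.5, 0.2], [0.8, -0.5], [-0.5, -0.3], [-0.1, 1.2]]
bay hinge [0.48521106 0.44354509 0.        ] nose [0.36068303 0.21190971 0.06      ] 0.2629870289621341
gate ang 0.5689554739101903
-84 [0.5873 0.2347 0.004 ]
-28 [0.5831 0.2905 0.004 ]
28 [0.5788 0.3463 0.004 ]
84 [0.5746 0.4022 0.004 ]
jar [ 0.422 -0.012  0.06 ]
bottle [0.756 0.028 0.15 ]
ball [0.50199816 0.17743953 0.03      ] post [0.52595699 0.15700476 0.05      ]
```

```bash
cat >> h.py <<'E'
from scipy.spatial.transform import Rotation as Ro
CH=np.array([.4469,-.2743,.082]); RC=Rz(-.6779)@Ry(-np.radians(15))
BY=np.array([.5809,.3184,0]); RB=Rz(.0757)
def chute(x,y,z): return CH+RC@np.array([x,y,z])/1e3
def bay(x,y,z): return BY+RB@np.array([x,y,z])/1e3
RJ=np.column_stack([-RC[:,1],-RC[:,0],-RC[:,2]])   # jaws along chute x
if np.linalg.det(RJ)<0: RJ[:,0]*=-1
def down(yaw):  # tool x at yaw deg, pointing down
    a=np.radians(yaw); x=np.array([np.cos(a),np.sin(a),0]); z=np.array([0,0,-1.]); return np.column_stack([x,np.cross(z,x),z])
def go(pos,R=None,lab=''):
    o=get_obs(); C=np.array(o['tcp_rot']); R=C if R is None else R
    print(lab,'turn',Ro.from_matrix(C.T@R).as_rotvec().round(3).tolist(),'shift',(C.T@(np.array(pos)-o['eef_pos'])*1e3).round(1).tolist(),'| at',np.round(o['eef_pos'],4).tolist(),'t',round(o['time'],2),'grip',round(o['grip_width'],3),'F',np.round(o['contact_force'],1).tolist())
E
python3 -c "
from h import *
go(chute(16,0,270),RJ,'jam approach')"
```

```text
jam approach turn [0.172, 0.256, 1.948] shift [456.1, 715.5, 57.8] | at [0.1703, 0.5753, 0.4047] t 0.8 grip 0.999 F [0.7, -0.0, -0.8]
```

```bash
python3 -m creep '[[0.17,0.256,1.948,456,715,30,85],[0.17,0.256,1.948,456,715,58,85],[0.17,0.256,1.948,456,715,58,85],[0.17,0.256,1.948,456,715,58,85],[0.17,0.256,1.948,456,715,58,85],[0.17,0.256,1.948,456,715,58,85],[0.17,0.256,1.948,456,715,58,85],[0.17,0.256,1.948,456,715,58,85],[0.17,0.256,1.948,456,715,58,85],[0.17,0.256,1.948,456,715,58,85],[0.17,0.256,1.948,456,715,58,85],[0.17,0.256,1.948,456,715,58,85],[0.17,0.256,1.948,456,715,58,85],[0.17,0.256,1.948,456,715,58,85],[0.17,0.256,1.948,456,715,58,85],[0.17,0.256,1.948,456,715,58,85],[0.17,0.256,1.948,456,715,58,85],[0.17,0.256,1.948,456,715,58,85]]' 60; python3 -c "
from h import *
go(chute(16,0,270),RJ,'jam approach')"
```

```text
time: 3.05
eef_pos: [0.4046, -0.2388, 0.3472]
tcp_rot: [[-0.626, -0.754, 0.202], [-0.78, 0.604, -0.162], [0.0, -0.259, -0.966]]
contact_force: [0.0, 0.2, -0.5]
grip_width: 1.0
jam approach turn [0.0, 0.0, 0.002] shift [1.1, -0.6, 0.5] | at [0.4046, -0.2388, 0.3472] t 3.05 grip 1.0 F [0.0, 0.2, -0.5]
```

```bash
python3 -m creep '[[0,0,0,1,0,30,85],[0,0,0,1,0,60,85],[0,0,0,1,0,80,85],[0,0,0,1,0,92,85],[0,0,0,1,0,92,85]]' 60; python3 -c "
from h import *
go(chute(16,0,178),RJ,'j')
T=get_image('top');S=get_image('scene');crop('top',T,410,200,510,300,4,'a.png');crop('s',S,120,180,220,280,4,'b.png')
cv2.imwrite('pics/g1.png',np.hstack([cv2.imread('pics/a.png'),cv2.imread('pics/b.png')]))"
```

```text
time: 3.68
eef_pos: [0.4223, -0.2551, 0.2575]
tcp_rot: [[-0.627, -0.753, 0.199], [-0.779, 0.605, -0.162], [0.002, -0.257, -0.966]]
contact_force: [-1.3, -0.2, 0.4]
grip_width: 0.995
j turn [0.002, -0.002, 0.001] shift [-0.5, -0.7, -0.4] | at [0.4223, -0.2551, 0.2575] t 3.67 grip 0.995 F [-1.3, -0.2, 0.4]
```

View pics/g1.png

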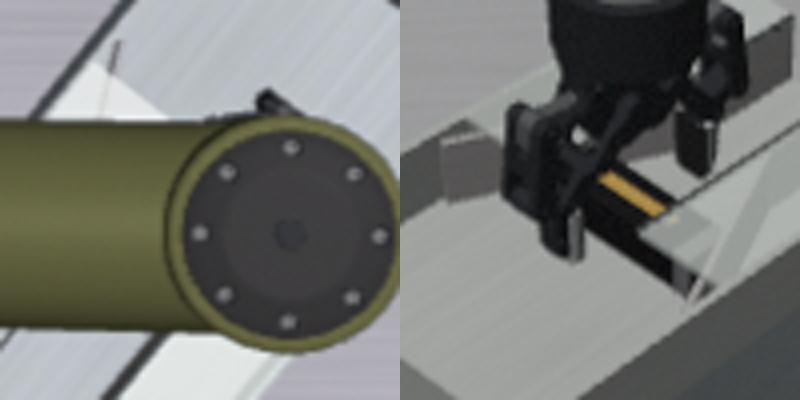

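The jaws straddle the cartridge in the slot, so I'm closing.

```bash
python3 -m creep '[[0,0,0,0,0,0,20],[0,0,0,0,0,0,20],[0,0,0,0,0,0,20],[0,0,0,0,0,0,20],[0,0,0,0,0,0,20],[0,0,0,0,0,0,20]]' 60
```

```text
time: 4.53
eef_pos: [0.4224, -0.2554, 0.2583]
tcp_rot: [[-0.627, -0.753, 0.201], [-0.779, 0.606, -0.163], [0.001, -0.258, -0.966]]
contact_force: [-1.9, 2.2, 4.3]
grip_width: 0.338
```

```bash
python3 -m creep '[[0,0,0,0,-4,-2,20],[0,0,0,0,-12,-3,20],[0,0,0,0,-22,-3,20],[0,0,0,0,-32,-3,20],[0,0,0,0,-44,-3,20],[0,0,0,0,-56,-3,20],[0,0,0,0,-68,-3,20],[0,0,0,0,-80,-3,20],[0,0,0,0,-94,-3,20],[0,0,0,0,-94,-3,20],[0,0,0,0,-94,-3,20]]' 60;python3 -c "
from h import *
go(chute(110,0,178),RJ,'j')
T=get_image('top');S=get_image('scene');crop('top',T,390,150,550,310,2.5,'a.png');crop('s',S,80,160,240,320,2.5,'b.png')
cv2.imwrite('pics/g2.png',np.hstack([cv2.imread('pics/a.png'),cv2.imread('pics/b.png')]))"
```

```text
time: 5.9
eef_pos: [0.4924, -0.3118, 0.2847]
tcp_rot: [[-0.627, -0.753, 0.199], [-0.779, 0.606, -0.162], [0.001, -0.257, -0.966]]
contact_force: [-0.6, 0.2, -1.6]
grip_width: 0.338
j turn [0.002, -0.001, 0.0] shift [-0.7, -0.6, 2.5] | at [0.4924, -0.3118, 0.2847] t 5.9 grip 0.338 F [-0.6, 0.2, -1.6]
```

View pics/g2.png

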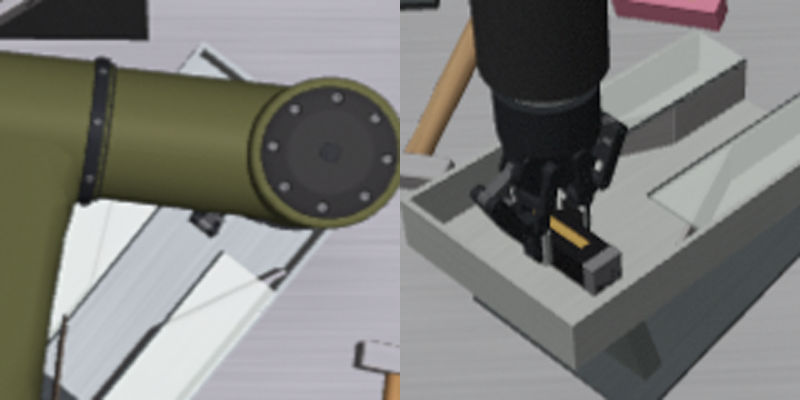

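The cartridge is held crosswise in the open hopper, clear of the cover. Lifting.

```bash
python3 -m creep '[[0,0,0,0,-8,-29,20],[0,0,0,0,-16,-58,20],[0,0,0,0,-24,-87,20],[0,0,0,0,-31,-116,20],[0,0,0,0,-31,-116,20],[0,0,0,0,-31,-116,20]]' 60;python3 -c "
from h import *
print(get_obs()['qpos'])
go(bay(0,28,340),down(-175.66),'bay')"
```

```text
time: 6.75
eef_pos: [0.4925, -0.3115, 0.4041]
tcp_rot: [[-0.627, -0.753, 0.199], [-0.779, 0.606, -0.162], [0.001, -0.257, -0.967]]
contact_force: [0.0, -0.7, -1.6]
grip_width: 0.337
[-10.54470706  -7.10965216  -7.50313574   7.22747856 -76.57660488
 -29.15499182]
bay turn [-0.245, 0.105, 0.813] shift [-566.7, 350.0, -27.2] | at [0.4925, -0.3115, 0.4041] t 6.75 grip 0.337 F [0.0, -0.7, -1.6]
```

```bash
python3 -m creep '[[-0.245,0.105,0.813,-567,350,-27,20],[-0.245,0.105,0.813,-567,350,-27,20],[-0.245,0.105,0.813,-567,350,-27,20],[-0.245,0.105,0.813,-567,350,-27,20],[-0.245,0.105,0.813,-567,350,-27,20],[-0.245,0.105,0.813,-567,350,-27,20],[-0.245,0.105,0.813,-567,350,-27,20],[-0.245,0.105,0.813,-567,350,-27,20],[-0.245,0.105,0.813,-567,350,-27,20],[-0.245,0.105,0.813,-567,350,-27,20],[-0.245,0.105,0.813,-567,350,-27,20],[-0.245,0.105,0.813,-567,350,-27,20],[-0.245,0.105,0.813,-567,350,-27,20],[-0.245,0.105,0.813,-567,350,-27,20],[-0.245,0.105,0.813,-567,350,-27,20],[-0.245,0.105,0.813,-567,350,-27,20]]' 60;python3 -c "
from h import *
print(get_obs()['qpos'])
go(bay(0,28,186),down(-175.66),'bay')
S=get_image('scene');crop('s',S,340,140,560,350,2.4,'g3.png')"
```

```text
time: 8.75
eef_pos: [0.5794, 0.3455, 0.3408]
tcp_rot: [[-0.997, -0.074, 0.002], [-0.074, 0.997, -0.0], [-0.002, -0.0, -1.0]]
contact_force: [0.1, -1.0, -1.7]
grip_width: 0.337
[ 4.77622951e+01  1.36675148e+01  1.07043493e+01  7.90393414e-02
 -8.69900488e+01 -1.33494535e+02]
bay turn [-0.0, 0.002, -0.001] shift [0.8, 0.9, 154.8] | at [0.5794, 0.3455, 0.3408] t 8.75 grip 0.337 F [0.1, -1.0, -1.7]
```

View pics/g3.png

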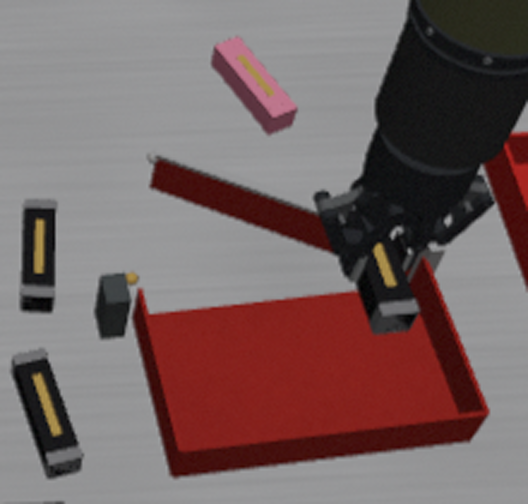

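It is held level over the bay. Lowering and opening slightly.

```bash
python3 -m creep '[[0,0,0,1,1,40,20],[0,0,0,1,1,80,20],[0,0,0,1,1,115,20],[0,0,0,1,1,140,20],[0,0,0,1,1,150,20],[0,0,0,1,1,157,20],[0,0,0,1,1,157,20]]' 60; python3 -m creep '[[0,0,0,0,0,0,45],[0,0,0,0,0,0,45],[0,0,0,0,0,0,45],[0,0,0,0,0,-30,45],[0,0,0,0,0,-70,45],[0,0,0,0,0,-120,45],[0,0,0,0,0,-180,45],[0,0,0,0,0,-220,45],[0,0,0,0,0,-220,45]]'; python3 -c "
from h import *
print(get_obs()['qpos'])
T=get_image('top');S=get_image('scene');cv2.imwrite('pics/s4.png',S);cv2.imwrite('pics/t4.png',T)
strips('top',T,.030);strips('scene',S,.030)
go([.6127,.0895,.30],down(12.3),'far stray');go([.447,.097,.30],down(-6.5),'near')"
```

```text
time: 9.68
eef_pos: [0.5786, 0.3471, 0.1838]
tcp_rot: [[-0.997, -0.075, 0.002], [-0.075, 0.997, -0.001], [-0.002, -0.001, -1.0]]
contact_force: [0.0, -0.1, -0.1]
grip_width: 0.337
time: 10.8
eef_pos: [0.5784, 0.3469, 0.4089]
tcp_rot: [[-0.997, -0.075, 0.008], [-0.075, 0.997, 0.004], [-0.008, 0.004, -1.0]]
contact_force: [-0.4, -0.1, 0.3]
grip_width: 0.525
[  47.9410898    13.53280384   17.58675311    0.17260608  -93.57902861
 -133.62015681]
top [297.6  64.4] 301 [19.4 18.9] xy [0.9478 0.084 ] ang -122.9
top [307.5 104.1] 130 [ 9.6 21.5] xy [0.8403 0.0585] ang 117.2
top [293.8 191.5] 105 [24.   4.3] xy [0.613  0.0907] ang -167.5
top [186.7 204.4] 105 [24.  4.] xy [0.5794 0.348 ] ang -175.9
top [289.7 258.5] 112 [ 4.3 25.4] xy [0.4484 0.0989] ang 174.1
top [333.5 278.5] 42 [21.8  7.7] xy [ 0.4008 -0.005 ] ang -108.5
top [463.2 379.3] 79 [25.   2.9] xy [ 0.1696 -0.3011] ang -103.6
scene [637.7  60.5] 42 [13.  4.] xy [-0.1525  0.9706] ang -17.2
scene [117.5 165.5] 36 [ 2.2 23.3] xy [ 0.1873 -0.4715] ang -12.2
scene [186.2 156.8] 45 [22.3  1.8] xy [ 0.1663 -0.3048] ang 75.9
scene [446.1 170.9] 54 [20.   2.6] xy [0.2454 0.3363] ang 23.2
scene [ 99.  202.1] 65 [ 2.4 40.7] xy [ 0.3021 -0.4963] ang -12.3
scene [355.7 242. ] 93 [22.  4.] xy [0.4463 0.0958] ang -7.2
scene [304.6 240.9] 96 [11. 25.] xy [ 0.4373 -0.0182] ang -90.9
scene [479.2 287.8] 106 [25.9  3.8] xy [0.5771 0.3464] ang 4.3
scene [359.2 308.2] 115 [26.9  4.1] xy [0.6124 0.0885] ang -167.9
scene [367.2 463.4] 172 [24.  13.3] xy [0.9169 0.0747] ang 82.4
far stray turn [0.002, 0.001, 3.002] shift [-14.9, -259.6, 103.5] | at [0.5781, 0.3472, 0.4034] t 10.9 grip 0.53 F [0.4, -1.1, -1.3]
near turn [-0.002, -0.0, -2.953] shift [149.7, -239.6, 103.3] | at [0.5781, 0.3472, 0.4034] t 10.9 grip 0.53 F [0.4, -1.1, -1.3]
```

Jam cartridge is in its slot. Next, the far stray; I'll turn only slightly to yaw -167.7.

```bash
python3 -c "
from h import *
go([.6127,.0895,.30],down(-167.7),'far stray')"
```

```text
far stray turn [-0.0, 0.001, -0.139] shift [-14.9, -259.6, 103.5] | at [0.5781, 0.3472, 0.4034] t 10.9 grip 0.53 F [0.4, -1.1, -1.3]
```

```bash
python3 -m creep '[[0,0,-0.139,-15,-260,20,80],[0,0,-0.139,-15,-260,20,80],[0,0,-0.139,-15,-260,50,80],[0,0,-0.139,-15,-260,80,80],[0,0,-0.139,-15,-260,103,80],[0,0,-0.139,-15,-260,103,80],[0,0,-0.139,-15,-260,103,80],[0,0,-0.139,-15,-260,103,80]]' 60; python3 -c "
from h import *
S=get_image('scene');strips('scene',S,.030)
go([.6127,.0895,.178],down(-167.7),'far stray')"
```

```text
time: 11.9
eef_pos: [0.6131, 0.09, 0.3021]
tcp_rot: [[-0.977, -0.214, 0.003], [-0.214, 0.977, -0.0], [-0.003, -0.001, -1.0]]
contact_force: [0.1, 0.4, 0.1]
grip_width: 0.939
scene [629.8  40.5] 231 [54.6  9.4] xy [-0.2472  0.9832] ang -6.0
scene [185.8 156.8] 41 [22.4  1.8] xy [ 0.166 -0.306] ang 75.9
scene [446.8 171.6] 48 [18.6  2.4] xy [0.2477 0.3374] ang 22.9
scene [305.4 241.2] 144 [13.2 24.9] xy [ 0.4383 -0.0164] ang -88.9
scene [479.1 287.7] 116 [26.6  4.1] xy [0.5769 0.3461] ang 4.0
scene [359.1 308.3] 126 [26.8  4.7] xy [0.6126 0.0882] ang -167.8
far stray turn [-0.001, 0.003, 0.001] shift [0.8, -0.3, 124.1] | at [0.6131, 0.09, 0.3021] t 11.95 grip 0.937 F [-0.0, 0.4, 0.3]
```

```bash
python3 -m creep '[[0,0,0,1,0,40,80],[0,0,0,1,0,80,80],[0,0,0,1,0,110,80],[0,0,0,1,0,124,80],[0,0,0,1,0,124,80],[0,0,0,1,0,124,20],[0,0,0,1,0,124,20],[0,0,0,1,0,124,20],[0,0,0,1,0,124,20],[0,0,0,1,0,124,20],[0,0,0,1,0,124,20]]' 60; python3 -m creep '[[0,0,0,0,0,-20,20],[0,0,0,0,0,-60,20],[0,0,0,0,0,-110,20],[0,0,0,0,0,-150,20],[0,0,0,0,0,-150,20]]';python3 -c "
from h import *
go(bay(0,-28,320),down(-175.66),'bay')"
```

```text
time: 13.32
eef_pos: [0.6124, 0.0888, 0.1779]
tcp_rot: [[-0.977, -0.213, 0.003], [-0.213, 0.977, -0.001], [-0.003, -0.001, -1.0]]
contact_force: [-0.4, 0.8, 6.8]
grip_width: 0.336
time: 13.95
eef_pos: [0.6123, 0.0886, 0.3321]
tcp_rot: [[-0.977, -0.213, 0.008], [-0.213, 0.977, 0.001], [-0.008, -0.001, -1.0]]
contact_force: [-0.8, -0.4, -1.6]
grip_width: 0.338
bay turn [-0.0, 0.008, 0.139] shift [-14.2, 203.5, 12.1] | at [0.6123, 0.0886, 0.3321] t 13.95 grip 0.338 F [-0.8, -0.4, -1.6]
```

```bash
python3 -m creep '[[0,0,0.139,-14,203,10,20],[0,0,0.139,-14,203,10,20],[0,0,0.139,-14,203,10,20],[0,0,0.139,-14,203,10,20],[0,0,0.139,-14,203,10,20],[0,0,0.139,-14,203,10,20],[0,0,0.139,-14,203,10,20]]' 60;python3 -c "
from h import *
go(bay(0,-28,184),down(-175.66),'bay')
S=get_image('scene');strips('scene',S,.030);strips('scene',S,.15)"
```

```text
time: 14.82
eef_pos: [0.5827, 0.2889, 0.3166]
tcp_rot: [[-0.997, -0.074, 0.001], [-0.074, 0.997, -0.001], [-0.001, -0.001, -1.0]]
contact_force: [-0.0, -0.4, -1.4]
grip_width: 0.34
bay turn [-0.001, 0.001, -0.002] shift [-0.3, 1.7, 132.6] | at [0.5827, 0.2889, 0.3166] t 14.82 grip 0.34 F [-0.0, -0.4, -1.4]
scene [629.7  39.9] 330 [54.6  9.4] xy [-0.2499  0.9837] ang -5.6
scene [186.2 156.8] 45 [22.3  1.8] xy [ 0.1663 -0.3048] ang 75.9
scene [446.1 170.8] 53 [20.   2.4] xy [0.2452 0.3363] ang 23.3
scene [103.6 194.3] 42 [ 2.2 28.2] xy [ 0.2786 -0.4899] ang -11.8
scene [355.7 242. ] 93 [22.  4.] xy [0.4463 0.0958] ang -7.2
scene [304.9 241.4] 117 [12.2 24.2] xy [ 0.4387 -0.0176] ang -90.9
scene [467.1 259.8] 79 [17.7  4.1] xy [0.5059 0.3351] ang -175.3
scene [480.8 292.5] 67 [16.8  4.1] xy [0.5884 0.3474] ang 2.2
scene [629.7  39.9] 330 [54.6  9.4] xy [-0.0862  0.8672] ang -5.6
scene [186.2 156.8] 45 [22.3  1.8] xy [ 0.2816 -0.2718] ang 75.9
scene [446.1 170.8] 53 [20.   2.4] xy [0.3514 0.295 ] ang 23.3
scene [103.6 194.3] 42 [ 2.2 28.2] xy [ 0.3809 -0.4354] ang -11.8
scene [355.7 242. ] 93 [22.  4.] xy [0.5291 0.0824] ang -7.2
scene [304.9 241.4] 117 [12.2 24.2] xy [ 0.5225 -0.0179] ang -90.9
scene [467.1 259.8] 79 [17.7  4.1] xy [0.5819 0.2939] ang -175.3
scene [480.8 292.5] 67 [16.8  4.1] xy [0.6548 0.3047] ang 2.2
```

```bash
python3 -m creep '[[0,0,0,0,1,40,20],[0,0,0,0,1,75,20],[0,0,0,0,1,105,20],[0,0,0,0,1,122,20],[0,0,0,0,1,132,20],[0,0,0,0,1,132,20]]' 60; python3 -m creep '[[0,0,0,0,0,0,42],[0,0,0,0,0,0,42],[0,0,0,0,0,0,42],[0,0,0,0,0,-30,42],[0,0,0,0,0,-70,42],[0,0,0,0,0,-120,42],[0,0,0,0,0,-150,42],[0,0,0,0,0,-150,42]]'; python3 -c "
from h import *
T=get_image('top');S=get_image('scene')
strips('top',T,.030);strips('scene',S,.030)
go([.4475,.0975,.30],down(-186.4),'near')"
```

```text
time: 15.62
eef_pos: [0.5826, 0.2908, 0.1844]
tcp_rot: [[-0.997, -0.075, 0.001], [-0.075, 0.997, -0.001], [-0.001, -0.001, -1.0]]
contact_force: [0.1, 0.7, 0.2]
grip_width: 0.341
time: 16.62
eef_pos: [0.5826, 0.2912, 0.3386]
tcp_rot: [[-0.997, -0.075, 0.006], [-0.075, 0.997, 0.003], [-0.007, 0.002, -1.0]]
contact_force: [-0.3, 0.1, 0.1]
grip_width: 0.491
top [297.6  64.4] 301 [19.4 18.9] xy [0.9478 0.084 ] ang -122.9
top [306.6 106.2] 320 [16.3 28.2] xy [0.8344 0.0605] ang 121.9
top [210.2 201.7] 108 [24.  4.] xy [0.5863 0.2918] ang -175.7
top [186.7 204.4] 106 [24.  4.] xy [0.5793 0.348 ] ang -175.8
top [289.7 258.4] 115 [ 4.4 25.4] xy [0.4484 0.0987] ang 174.0
top [334.2 279.1] 39 [20.4  6.9] xy [ 0.3995 -0.0066] ang -104.0
top [463.2 379.3] 79 [25.   2.9] xy [ 0.1696 -0.3011] ang -103.6
scene [636.1  53.4] 130 [27.  7.] xy [-0.1851  0.9784] ang -14.6
scene [186.1 156.8] 44 [22.3  1.8] xy [ 0.1662 -0.3053] ang 75.6
scene [446.1 170.9] 54 [20.   2.6] xy [0.2454 0.3363] ang 23.2
scene [103.5 194.1] 35 [ 1.8 19.2] xy [ 0.2778 -0.4902] ang -12.5
scene [355.7 242. ] 93 [22.  4.] xy [0.4463 0.0958] ang -7.2
scene [304.8 241.3] 116 [12.6 24.1] xy [ 0.4385 -0.0177] ang -91.5
scene [479.3 287.9] 107 [25.9  4.1] xy [0.5773 0.3464] ang 4.1
scene [453.1 290.4] 112 [26.8  4.1] xy [0.5805 0.29  ] ang 4.4
near turn [-0.001, 0.001, 0.187] shift [148.9, -182.9, 34.2] | at [0.5821, 0.2911, 0.3342] t 16.73 grip 0.495 F [-1.0, -0.7, -0.3]
```

```bash
python3 -m creep '[[0,0,0.187,149,-183,20,65],[0,0,0.187,149,-183,20,65],[0,0,0.187,149,-183,34,65],[0,0,0.187,149,-183,34,65],[0,0,0.187,149,-183,34,65],[0,0,0.187,149,-183,34,65],[0,0,0.187,149,-183,34,65],[0,0,0.187,149,-183,34,65]]' 60; python3 -c "
from h import *
S=get_image('scene');strips('scene',S,.030)
go([.4475,.0975,.178],down(-186.4),'near')"
```

```text
time: 17.73
eef_pos: [0.4479, 0.098, 0.3001]
tcp_rot: [[-0.994, 0.111, 0.0], [0.111, 0.994, -0.002], [-0.0, -0.002, -1.0]]
contact_force: [0.4, 0.3, 0.5]
grip_width: 0.758
scene [629.5  39.8] 336 [54.6  9.4] xy [-0.2507  0.9837] ang -5.6
scene [186.2 156.8] 45 [22.3  1.8] xy [ 0.1663 -0.3048] ang 75.9
scene [446.1 170.9] 54 [20.   2.6] xy [0.2454 0.3363] ang 23.2
scene [103.6 193.7] 29 [ 2.2 19.7] xy [ 0.2767 -0.4901] ang -12.4
scene [ 94.1 212.3] 26 [ 1.8 16.1] xy [ 0.3319 -0.5024] ang -11.6
scene [355.7 242. ] 93 [22.  4.] xy [0.4463 0.0958] ang -7.2
scene [304.6 241.2] 112 [12.2 25. ] xy [ 0.4383 -0.0182] ang -90.3
scene [479.2 287.8] 106 [25.9  3.8] xy [0.5771 0.3464] ang 4.3
scene [453.1 290.4] 112 [26.8  4.1] xy [0.5805 0.29  ] ang 4.4
near turn [-0.001, 0.001, 0.001] shift [0.4, -0.3, 122.1] | at [0.4479, 0.098, 0.3001] t 17.77 grip 0.762 F [0.5, -0.5, 0.7]
```

```bash
python3 -m creep '[[0,0,0,0,0,40,65],[0,0,0,0,0,80,65],[0,0,0,0,0,110,65],[0,0,0,0,0,122,65],[0,0,0,0,0,122,65],[0,0,0,0,0,122,20],[0,0,0,0,0,122,20],[0,0,0,0,0,122,20],[0,0,0,0,0,122,20],[0,0,0,0,0,122,20],[0,0,0,0,0,122,20]]' 60; python3 -m creep '[[0,0,0,0,0,-20,20],[0,0,0,0,0,-60,20],[0,0,0,0,0,-110,20],[0,0,0,0,0,-150,20],[0,0,0,0,0,-150,20]]';python3 -c "
from h import *
go(bay(0,-84,320),down(-175.66),'bay')"
```

```text
time: 19.15
eef_pos: [0.4482, 0.0976, 0.1799]
tcp_rot: [[-0.994, 0.111, 0.003], [0.111, 0.994, 0.0], [-0.003, 0.0, -1.0]]
contact_force: [-1.2, 1.3, 6.3]
grip_width: 0.341
time: 19.77
eef_pos: [0.4479, 0.0975, 0.332]
tcp_rot: [[-0.994, 0.111, 0.007], [0.111, 0.994, 0.002], [-0.006, 0.003, -1.0]]
contact_force: [0.5, -0.2, -2.2]
grip_width: 0.335
bay turn [0.002, 0.007, -0.187] shift [-123.1, 151.8, 13.2] | at [0.4479, 0.0975, 0.332] t 19.77 grip 0.335 F [0.5, -0.2, -2.2]
```

```bash
python3 -m creep '[[0,0,-0.187,-123,152,10,20],[0,0,-0.187,-123,152,10,20],[0,0,-0.187,-123,152,10,20],[0,0,-0.187,-123,152,10,20],[0,0,-0.187,-123,152,10,20],[0,0,-0.187,-123,152,10,20],[0,0,-0.187,-123,152,10,20]]' 60;python3 -c "
from h import *
go(bay(0,-84,185),down(-175.66),'bay')
S=get_image('scene');strips('scene',S,.15)"
```

```text
time: 20.65
eef_pos: [0.586, 0.2339, 0.3198]
tcp_rot: [[-0.997, -0.075, 0.003], [-0.075, 0.997, 0.0], [-0.003, 0.0, -1.0]]
contact_force: [-0.5, -0.4, -0.8]
grip_width: 0.338
bay turn [0.0, 0.003, -0.001] shift [-0.9, 0.6, 134.9] | at [0.586, 0.2339, 0.3198] t 20.65 grip 0.338 F [-0.5, -0.4, -0.8]
scene [629.6  40. ] 321 [54.6  9.4] xy [-0.0861  0.8671] ang -5.5
scene [186.2 156.8] 44 [22.3  1.8] xy [ 0.2817 -0.2718] ang 75.9
scene [104.5 192.6] 31 [ 1.3 23.7] xy [ 0.3764 -0.4343] ang -11.5
scene [305.  241.1] 124 [12.6 24.1] xy [ 0.522  -0.0176] ang -92.0
scene [438.7 261.3] 86 [18.7  4.6] xy [0.5826 0.2384] ang 4.9
scene [479.2 287.8] 108 [26.2  4.1] xy [0.6447 0.3039] ang -176.0
scene [454.1 293.3] 89 [21.8  4.3] xy [0.654  0.2547] ang 3.0
```

```bash
python3 -m creep '[[0,0,0,-1,0,40,20],[0,0,0,-1,0,75,20],[0,0,0,-1,0,105,20],[0,0,0,-1,0,122,20],[0,0,0,-1,0,135,20],[0,0,0,-1,0,135,20]]' 60; python3 -m creep '[[0,0,0,0,0,0,42],[0,0,0,0,0,0,42],[0,0,0,0,0,0,42],[0,0,0,0,0,-30,42],[0,0,0,0,0,-70,42],[0,0,0,0,0,-120,42],[0,0,0,0,0,-150,42],[0,0,0,0,0,-150,42]]'; python3 -c "
from h import *
go(bay(-260,-60,335),down(-175.66),'pregate')"
```

```text
time: 21.45
eef_pos: [0.5881, 0.2348, 0.1843]
tcp_rot: [[-0.997, -0.075, 0.003], [-0.075, 0.997, -0.0], [-0.003, -0.001, -1.0]]
contact_force: [-0.5, -1.0, -0.7]
grip_width: 0.34
time: 22.45
eef_pos: [0.588, 0.2349, 0.3373]
tcp_rot: [[-0.997, -0.075, 0.006], [-0.075, 0.997, 0.002], [-0.007, 0.002, -1.0]]
contact_force: [-0.3, -0.3, -0.7]
grip_width: 0.492
pregate turn [0.002, 0.007, -0.0] shift [260.8, 23.7, 0.6] | at [0.588, 0.2349, 0.3373] t 22.45 grip 0.492 F [-0.3, -0.3, -0.7]
```

```bash
python3 -m creep '[[0,0,0,261,24,0,0],[0,0,0,261,24,0,0],[0,0,0,261,24,0,0],[0,0,0,261,24,0,0],[0,0,0,261,24,0,0],[0,0,0,261,24,0,0],[0,0,0,261,24,0,0],[0,0,0,261,24,0,0]]' 60; python3 -c "
from h import *
T=get_image('top');S=get_image('scene');strips('top',T,.034);strips('scene',S,.034)
crop('t',T,130,100,350,320,1.8,'a.png');crop('s',S,290,160,550,420,1.523,'b.png')
a=cv2.imread('pics/a.png');b=cv2.imread('pics/b.png');cv2.imwrite('pics/g5.png',np.hstack([a,cv2.resize(b,(396,396))]))
go(bay(-260,-60,202),down(-175.66),'down')"
```

```text
time: 23.45
eef_pos: [0.3264, 0.2391, 0.3325]
tcp_rot: [[-0.997, -0.074, 0.0], [-0.074, 0.997, -0.003], [-0.0, -0.003, -1.0]]
contact_force: [-0.3, -1.1, -0.4]
grip_width: 0.003
top [297.6  64.5] 302 [19.4 18.9] xy [0.9456 0.084 ] ang -116.4
top [233.7 201.3] 106 [24.  4.] xy [0.5864 0.2347] ang -176.4
top [210.2 201.7] 108 [24.  4.] xy [0.5853 0.2911] ang -175.7
top [186.6 204.3] 104 [24.  4.] xy [0.5786 0.3472] ang -176.1
top [334.3 279.1] 41 [20.2  6.5] xy [ 0.3989 -0.0067] ang -103.5
top [463.2 379.3] 79 [25.   2.9] xy [ 0.1698 -0.3   ] ang -103.6
scene [629.6  39.9] 337 [54.6  9.2] xy [-0.2444  0.9797] ang -5.6
scene [186.2 156.8] 45 [22.3  1.8] xy [ 0.1701 -0.3037] ang 75.9
scene [446.1 170.9] 54 [20.   2.6] xy [0.2489 0.3349] ang 23.2
scene [104.4 191.4] 75 [ 2.7 44.3] xy [ 0.2731 -0.4876] ang -12.2
scene [304.2 241. ] 89 [10. 25.] xy [ 0.4405 -0.0191] ang 84.2
scene [479.2 287.8] 106 [25.9  3.8] xy [0.5794 0.345 ] ang 4.3
scene [453.1 290.4] 110 [26.5  4. ] xy [0.5826 0.2888] ang 4.2
scene [426.8 293. ] 107 [25.5  4.1] xy [0.5861 0.2325] ang 4.5
scene [366.4 461.3] 48 [17.3  7.7] xy [0.9144 0.0733] ang 73.7
down turn [-0.003, 0.0, -0.002] shift [0.1, 0.2, 130.6] | at [0.3263, 0.2391, 0.3326] t 23.55 grip -0.003 F [1.2, -0.2, -0.0]
```

View pics/g5.png

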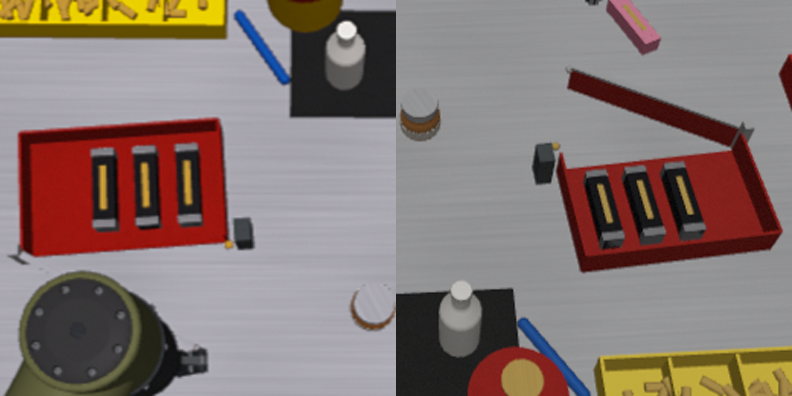

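Three cartridges lie in the bay and the gate is still open. I'll do a detector check for leftover strays, then descend and push.

```bash
python3 -c "
from h import *
for n in('top','scene'): print(n,[([round(v) for v in d['bbox']],round(d['confidence'],2)) for d in find_in(n,'stray1')])"
python3 -m creep '[[0,0,0,0,0,40,0],[0,0,0,0,0,80,0],[0,0,0,0,0,115,0],[0,0,0,0,0,130,0],[0,0,0,0,0,130,0]]'
python3 -m creep '[[0,0,0,-10,0,0,0],[0,0,0,-25,0,0,0],[0,0,0,-40,0,0,0],[0,0,0,-52,0,0,0],[0,0,0,-64,0,0,0],[0,0,0,-76,0,0,0],[0,0,0,-88,0,0,0],[0,0,0,-98,0,0,0],[0,0,0,-108,0,0,0],[0,0,0,-118,0,0,0],[0,0,0,-126,0,0,0],[0,0,0,-130,0,0,0],[0,0,0,-130,0,0,0]]'; python3 -c "
from h import *
S=get_image('scene');crop('s',S,370,170,570,350,3,'g6.png');go(bay(-100,-60,202),down(-175.66),'fin')"
```

```text
top [([222, 179, 242, 227], 0.97), ([186, 345, 202, 369], 0.86), ([202, 181, 220, 226], 0.8), ([440, 365, 485, 392], 0.74)]
scene [([436, 271, 467, 321], 0.9), ([412, 269, 439, 326], 0.85), ([163, 148, 210, 171], 0.79), ([427, 154, 467, 195], 0.62)]
time: 24.28
eef_pos: [0.3258, 0.2389, 0.2029]
tcp_rot: [[-0.997, -0.075, 0.001], [-0.075, 0.997, -0.002], [-0.001, -0.002, -1.0]]
contact_force: [-0.5, -0.3, 1.2]
grip_width: 0.003
time: 25.9
eef_pos: [0.4555, 0.2488, 0.2032]
tcp_rot: [[-0.997, -0.075, 0.001], [-0.075, 0.997, -0.001], [-0.001, -0.001, -1.0]]
contact_force: [0.5, 0.3, 0.2]
grip_width: 0.001
fin turn [-0.001, 0.001, -0.0] shift [-30.5, -0.1, 1.2] | at [0.4553, 0.2488, 0.2032] t 25.95 grip -0.001 F [-0.4, 0.6, -0.2]
```

View pics/g6.png

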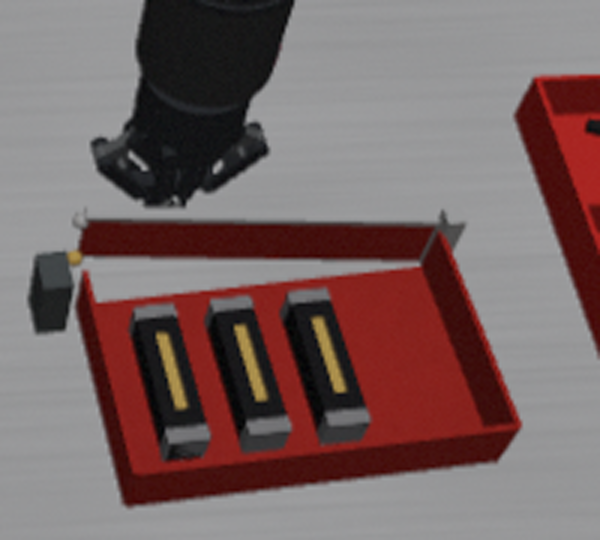

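The gate is nearly shut, with its nose by the ball. Pushing home in small steps.

```bash
python3 -m creep '[[0,0,0,-6,0,0,0],[0,0,0,-12,0,0,0],[0,0,0,-17,0,0,0],[0,0,0,-20,0,0,0],[0,0,0,-23,0,0,0],[0,0,0,-23,0,0,0]]';  python3 -m creep '[[0,0,0,-2,0,0,0],[0,0,0,-4,0,0,0],[0,0,0,-6,0,0,0],[0,0,0,-6,0,0,0]]'; python3 -c "
from h import *
S=get_image('scene');crop('s',S,370,170,570,350,3,'g7.png');go(bay(-100,-60,202),down(-175.66),'fin')"
```

```text
time: 26.7
eef_pos: [0.4782, 0.2504, 0.2032]
tcp_rot: [[-0.997, -0.075, -0.0], [-0.075, 0.997, -0.002], [0.0, -0.002, -1.0]]
contact_force: [-3.9, -1.9, 1.4]
grip_width: -0.0
time: 27.2
eef_pos: [0.4845, 0.251, 0.2033]
tcp_rot: [[-0.997, -0.075, 0.001], [-0.075, 0.997, -0.001], [-0.001, -0.001, -1.0]]
contact_force: [-0.4, -0.1, 0.4]
grip_width: 0.002
fin turn [-0.001, 0.001, -0.0] shift [-1.3, -0.1, 1.3] | at [0.4844, 0.251, 0.2033] t 27.25 grip -0.001 F [0.7, 0.3, 0.2]
```

View pics/g7.png

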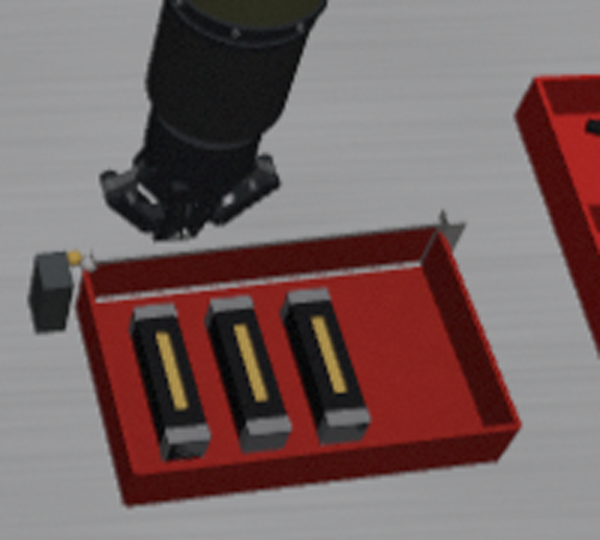

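The force rose to 4 N and then dropped to 0, so it probably snapped. I'll push on until it meets a firm stop.

```bash
for i in 1 2 3; do python3 -m creep '[[0,0,0,-1,0,0,0],[0,0,0,-2,0,0,0],[0,0,0,-2,0,0,0]]' | sed -n '2p;4p'; done
```

```text
eef_pos: [0.486, 0.2511, 0.2033]
contact_force: [-4.2, -0.7, 2.5]
eef_pos: [0.4868, 0.2513, 0.2032]
contact_force: [-15.5, -1.4, 9.8]
eef_pos: [0.4876, 0.2514, 0.2032]
contact_force: [-27.6, -1.2, 15.8]
```

That is a solid stop (27 N). Backing off, then a final check.

```bash
python3 -m creep '[[0,0,0,10,0,0,0],[0,0,0,35,0,0,0],[0,0,0,70,0,0,0],[0,0,0,90,0,-40,0],[0,0,0,90,0,-100,0],[0,0,0,90,0,-180,0],[0,0,0,90,0,-180,0],[0,0,0,90,0,-180,0]]' ; python3 -c "
from h import *
T=get_image('top');S=get_image('scene')
strips('scene',S,.034)
crop('s',S,370,170,570,350,2.2,'a.png'); b=cv2.resize(T[90:300,120:430],None,fx=1.15,fy=1.15); a=cv2.imread('pics/a.png'); b=cv2.resize(b,(350,396)) if 0 else b
h=max(len(a),len(b)); p=lambda m:cv2.copyMakeBorder(m,0,h-len(m),0,0,cv2.BORDER_CONSTANT)
cv2.imwrite('pics/g8.png',np.hstack([p(a),p(b)]))
# shut-gate model: outer end of the top edge
for l,a_ in(('shut',0),('0.05',.05)): print(l,[proj('scene',bay(-86-r*np.sin(a_),132-r*np.cos(a_),60))[0].round(1).tolist() for r in(0,258)])
T0=cv2.imread('pics/top0.png')
for n in('jar','bottle','clubhead'): print(n,[([round(v) for v in d['bbox']],round(d['confidence'],2)) for d in find_in('top',n)[:1]],[([round(v) for v in d['bbox']],round(d['confidence'],2)) for d in find_in('scene',n)[:1]])
"
```

```text
time: 29.38
eef_pos: [0.4004, 0.2449, 0.3841]
tcp_rot: [[-0.997, -0.075, 0.003], [-0.075, 0.997, 0.001], [-0.003, 0.001, -1.0]]
contact_force: [-0.0, 0.4, -0.5]
grip_width: 0.002
scene [629.6  39.8] 336 [54.6  9.3] xy [-0.2451  0.9799] ang -5.6
scene [116.5 167.2] 46 [ 2.7 26.4] xy [ 0.1964 -0.4714] ang -12.5
scene [186.2 156.8] 45 [22.3  1.8] xy [ 0.1701 -0.3037] ang 75.9
scene [446.3 171. ] 53 [20.   2.6] xy [0.2494 0.3352] ang 22.8
scene [102.9 194.4] 42 [ 2.2 21.9] xy [ 0.2821 -0.4896] ang -11.7
scene [ 93.3 213.9] 27 [ 1.8 16.5] xy [ 0.3399 -0.5015] ang -14.4
scene [303.6 241.3] 88 [23.2  9.1] xy [ 0.4412 -0.0204] ang 79.3
scene [479.2 287.8] 106 [25.9  3.8] xy [0.5794 0.345 ] ang 4.3
scene [453.1 290.4] 110 [26.5  4. ] xy [0.5826 0.2888] ang 4.2
scene [426.8 293. ] 107 [25.5  4.1] xy [0.5861 0.2325] ang 4.5
scene [366.8 461.5] 82 [16.7  9.1] xy [0.9146 0.0738] ang 76.6
shut [[517.5, 242.1], [401.0, 254.6]]
0.05 [[517.5, 242.1], [399.9, 249.7]]
jar [([327, 258, 349, 285], 0.67)] [([293, 217, 320, 255], 0.95)]
bottle [([311, 114, 333, 146], 0.68)] [([317, 344, 344, 398], 0.6)]
clubhead [([366, 111, 414, 162], 0.9)] [([207, 352, 272, 418], 0.89)]
```

View pics/g8.png

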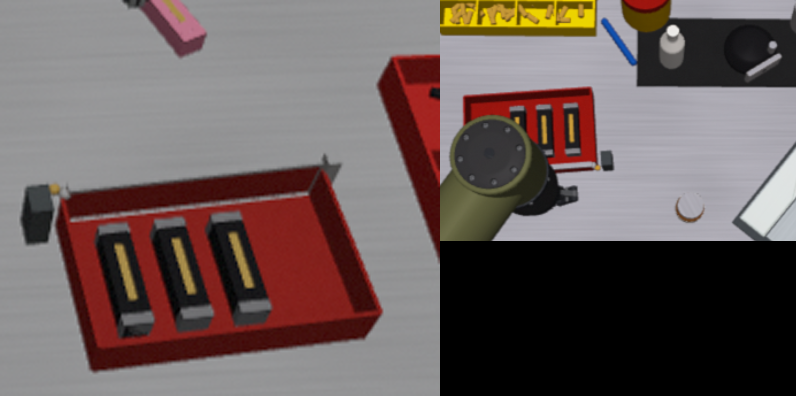

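The gate nose is at scene (400,256), against a model value of (401,254.6) for shut and 249.7 at 0.05 rad, so it is home. The bystanders have not moved.

```bash
python3 -c "
from cell import *
print(job_done())"
```

```text
the job is handed in; nothing more can be done
None
```

The job is handed in at about 30 s on the robot's clock, with three cartridges in the red stock bay and the gate shut.

- **Jammed cartridge:** I gripped it through the slot and drew it up the chute to x ≈ 110 mm. There it was clear of the cover, so I lifted it out and laid it in the bay. This was a grip-and-drag rather than an open-finger push.
- **Strays:** I found two black strays, and both are in the bay. The pink look-alikes were left alone. A final detector search showed no other cartridge on the bench.
- **Bay:** All three lie flat side by side at y ≈ -84, -28 and 28 mm, below the rim.
- **Gate:** I pushed it shut last. The force rose to about 4 N at the ball, dropped to 0, then met a firm stop at about 27 N. After I backed off, the gate's free end sat within 2 pixels of the modelled shut position.
- **Bystanders:** The jar, bottle and club head were found upright and within a few pixels of where they started. The jar's lower box edge in the top view read 5 pixels different, but the scene view showed no shift.

No check failed, and I noticed neither a grip slip nor a knocked stray.

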